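Lay out the anaesthesia station for the next animal

ROBOT

A 6-joint arm with a two-finger parallel gripper is mounted at the origin on the work surface. World frame = base frame: x ahead of the robot, y to its left, z up, the work surface at z = 0. Lengths are in m, angles in rad, forces in N, time in s.
With the tool pointing down it reaches from about 0.35 to 0.975 m from the base axis. Payload 4.9 kg.
Tool frame: the origin (TCP) lies at the very end of the fingers, on their centre line; the grasp point (between the pads) lies 19 mm behind it (manip.hold_point_z is the distance from the TCP to the grasp point, in m); z points along the fingers, x is the direction in which the jaws open and shut, and the axes are right-handed (so a half turn about z gives the same grasp; the last joint's range is limited). The gripper opens to 85 mm and grips with 20 to 120 N. Pads are 22 mm wide; open, the fingers measure 114 mm over their backs; the gripper's body (76 mm by 85 mm) begins 54 mm behind the grasp point. The pads swing forward as they close: fully open they stand 13 mm farther back than shut.
Start: joints at [-1.273, 0.053, 1.613, -0, 1.476, -0.119], TCP at [0.253, -0.571, 0.231] pointing down, gripper open.
Joint ranges: [-3.01, 3.01], [-1.01, 2.22], [0.06, 2.58], [-1.02, 4.17], [0.09, 2.62], [-3.14, 3.14]. Speed limits (rad/s): [2.57, 2.57, 3.14, 3.14, 3.14, 3.14].

INTERFACE

Orientations are given as a unit quaternion [w, x, y, z].
In Python, from plant import manip gives the robot as it stands.
- The arm moves only by the shell command python3 -m handwheel 'ROWS' [OPENING]. ROWS is JSON, a list of rows, each an object of numbers: "dx", "dy", "dz": the shift along the tool's x, y, z in m; "ax", "ay", "az": the turn, a rotation vector about the tool's x, y, z in rad. In form: [{"dx": .., "dy": .., "dz": .., "ax": .., "ay": .., "az": ..}, ...]. A call has 1 to 5 rows; each row is the pose to reach, as a shift and turn from the pose commanded when the call began, along the tool's axes at that moment; what a row does not reach only later rows make up. A row lasts 1/8 s, in which the tool goes at most 62.5 mm and 10.7 degrees, less where a joint would pass 70% of its speed; a pose out of reach is approached as far as the arm can. A call with a gripper value outside its range is refused whole. OPENING is the closure in counts, from 0 (fully open) to 255 (shut), set as the call begins (- or left out, the last holds). The fingers move at their own pace and stop on an object; the grip force is fixed at half the most. Time passes only in rows, so rows that repeat a pose let the fingers close. It gives the time, the measured TCP pose, the force and the opening at its end, in the units of the state.
- manip.state(): the state, without advancing time (a new reading comes with each control period).
- manip.grab_frame(name): name is "side" or "top"; returns a dict with "image" (420x560x3 uint8, blue, green, red), "z_map" (420x560 float32, m along the optical axis (not along the pixel's ray), 0 where there is no reading), "K" (3x3 intrinsics, pixels), "xyz" and "rotation" of the camera in the world. Camera axes: x right, y up, looking along -z (the intrinsics and any distortion apply to the point x, -y, -z); pixel columns grow to the right and rows downward; lengths in m; the calibration is good to about 2 mm. A picture is of the moment at which its call begins.
- manip.job_done(): hands the job in, once; it reports no verdict.
The state is a dict: "time": time; "joint_pos": joint angles; "joint_vel": joint speeds; "joint_efforts": joint torques, N m; "tool_pos": TCP position; "tool_rot": TCP orientation; "contact_force": force on the tool from outside, world axes, zero at the start; "ft_torque": the same for the moment, N m; "gripper_width": opening from 0.0 (shut) to 1.0 (fully open).
Only numpy, scipy, OpenCV 4.12 (cv2) and the standard library are available. Lean on these libraries where they do the work, as an engineer would, in place of code of your own. Each camera call takes 0.05 s, during which the arm holds its last target.

TASK

Lay out the station for the next animal. On the dark mat, stand the purple-banded bottle in the ring next to the green gauge, the yellow-banded bottle in the ring next to the blue oximeter, and the breathing mask, wide end down, in the ring between the two bottles; put the steel tin in the middle of the round white pad and lay the tape roll flat on top of the tin, in the middle. Centre everything well, leave it all standing free, and leave the red-banded bottle where it is.

Things in the scene. Friction and masses are not known exactly. Their poses are not given: they have to be found in the camera images.
- purple_center (a point): standing brown medicine bottle with a purple band round it and a purple cap: 40 mm diameter (up to 50 mm above its underside), cap 32 mm diameter, 75 mm tall in all, about 140 g, stands loose. The point is on its axis, half-way up (37.5 mm above its underside); z up.
- yellow_center (a point): standing brown medicine bottle with a yellow band round it and a yellow cap: 40 mm diameter (up to 50 mm above its underside), cap 32 mm diameter, 75 mm tall in all, about 140 g, stands loose. The point is on its axis, half-way up (37.5 mm above its underside); z up.
- mask_center (a point): anaesthetic breathing mask standing wide end down: black rim 60 mm diameter and 10 mm high, pale cone above it that narrows to 26 mm at 40 mm height, then a teal upright round stem, 22 mm diameter, from 40 to 70 mm above its underside (the place to grip). About 70 g, loose. The point is on its axis, half-way up (35 mm above its underside); z up.
- tin_center (a point): closed flat steel swab tin, loose: 51 mm along its own x, 81 mm along its own y, 30 mm tall, about 160 g; its top is flat. The point is at its centre, 15 mm above its underside; z up.
- roll_center (a point): cream-white roll of tape, a rigid ring lying flat, loose: 46 mm outer diameter, 24 mm hole, 24 mm tall, about 50 g. The point is at its centre, 12 mm above its underside; z up.
- mat: dark slate-coloured mat fixed on the table, 96 mm along its own x, 360 mm along its own y, 3 mm thick. Three white printed rings, 68 mm diameter, lie in a row along its y with their centres at y = -75, 0 and +75 mm (x = 0). The gauge and the oximeter are fixed on it at the ends of the row, at y = -145 and +145 mm; which stands at which end changes. Origin at the centre of its underside, z up.
- gauge: round green pressure gauge with a small white dial in the middle of its top, fixed at one end of the mat: 54 mm diameter, 35 mm tall. Origin at the centre of its underside, on the mat's top.
- oximeter: small blue pulse oximeter box with a dark screen on top, fixed at the other end of the mat: 60 x 50 mm, 34 mm tall. Origin at the centre of its underside, on the mat's top.
- pad: round white pad fixed on the table, 92 mm diameter, 3 mm thick. Origin at the centre of its underside.
- red_center (a point): standing brown medicine bottle with a red band round it and a red cap: 40 mm diameter (up to 50 mm above its underside), cap 32 mm diameter, 75 mm tall in all, about 140 g, stands loose. The point is on its axis, half-way up (37.5 mm above its underside); z up. It is not wanted: leave it where it is.
Things that resemble listed ones, but are neither listed nor needed, are in the scene too. Of the things that look like the part that bears mask_center, the smaller one is meant.

How it is judged:
At the end, for the whole second after the job is handed in: Purple in the ring by the gauge, yellow by the oximeter, mask in the middle ring: each resting on the mat within 15 mm of the ring centre along both mat axes. Tin on the pad within 15 mm of centre; roll on the tin within 13 mm of its centre. All upright within 0.1 rad, at rest (x of purple_center in the frame of mat between -0.015 and 0.015 m and z of purple_center in the frame of mat between 0.0345 and 0.0465 m and linear speed of each of purple, yellow, mask, tin, roll below 0.01 m/s and angular speed of each of purple, yellow, mask, tin, roll below 0.1 rad/s and angle between each of purple_center, yellow_center, mask_center, tin_center, roll_center's own z axis and vertical below 0.1 rad and (y of purple_center in the frame of mat between 0.06 and 0.09 m or y of purple_center in the frame of mat between -0.09 and -0.06 m) and horizontal distance between purple_center and gauge below 0.11 m and x of yellow_center in the frame of mat between -0.015 and 0.015 m and z of yellow_center in the frame of mat between 0.0345 and 0.0465 m and (y of yellow_center in the frame of mat between 0.06 and 0.09 m or y of yellow_center in the frame of mat between -0.09 and -0.06 m) and horizontal distance between yellow_center and oximeter below 0.11 m and x of mask_center in the frame of mat between -0.015 and 0.015 m and z of mask_center in the frame of mat between 0.032 and 0.044 m and y of mask_center in the frame of mat between -0.015 and 0.015 m and horizontal distance between tin_center and pad below 0.015 m and z of tin_center in the frame of pad between 0.012 and 0.024 m and horizontal distance between roll_center and tin_center below 0.013 m and z of roll_center in the frame of pad between 0.039 and 0.051 m); the robot touches nothing.
It fails at once if the red-banded bottle is moved (more than 20 mm) (distance of red_center from where it was at the start of the episode above 0.02 m).
It also fails if it takes over 106 s, if anything falls off the work surface, if the arm or the gripper's body presses on something with over 40 N, if the wrist force passes 120 N, or if a joint passes its speed limit or range.

## Working session

There is one attempt and no reset: what is moved stays moved. The work goes in short steps, Python scripts to look and compute and a shell command to move; the robot and the scene stay as the last step left them, time stands still between calls to the robot, and variables do not carry over. Pictures are saved under pics/ and viewed, and the job is handed in when it is done.

```bash
ls; mkdir -p pics
python3 - <<'E'
from plant import manip
import cv2,numpy as np
s=manip.state();print({k:np.round(v,4).tolist() for k,v in s.items()})
for n in("top","side"):
    f=manip.grab_frame(n);cv2.imwrite(f"pics/{n}0.png",f["image"]);np.savez(f"pics/{n}0.npz",**{k:f[k] for k in f if k!="name"})
    print(n,list(f),f["K"].tolist(),np.round(f["xyz"],3),np.round(f["rotation"],3).tolist())
E
```

```text
pics
{'time': 0.0, 'joint_pos': [-1.273, 0.0533, 1.6143, 0.0, 1.476, -0.119], 'joint_vel': [0.001, -0.0001, 0.0007, -0.0004, -0.0011, 0.001], 'joint_efforts': [-0.0005, -39.3676, -37.0181, -0.0001, 0.0069, -0.0], 'tool_pos': [0.2528, -0.5709, 0.2301], 'tool_rot': [-0.0007, 0.8381, -0.5455, -0.0008], 'contact_force': [-0.0627, 0.8778, -0.0744], 'ft_torque': [-0.0378, 0.0044, -0.005], 'gripper_width': 0.9977}
top ['image', 'z_map', 'K', 'xyz', 'rotation'] [[385.4455360622894, 0.0, 279.69588526023875], [0.0, 385.4455360622894, 207.71199422312168], [0.0, 0.0, 1.0]] [ 0.354 -0.019  0.877] [-0.697, -0.076, 0.06, 0.71]
side ['image', 'z_map', 'K', 'xyz', 'rotation'] [[500.38014449070556, 0.0, 284.88042693819324], [0.0, 500.38014449070556, 212.58128280716636], [0.0, 0.0, 1.0]] [ 0.434 -0.655  0.872] [0.937, 0.342, -0.016, -0.069]
```

View pics/top0.png

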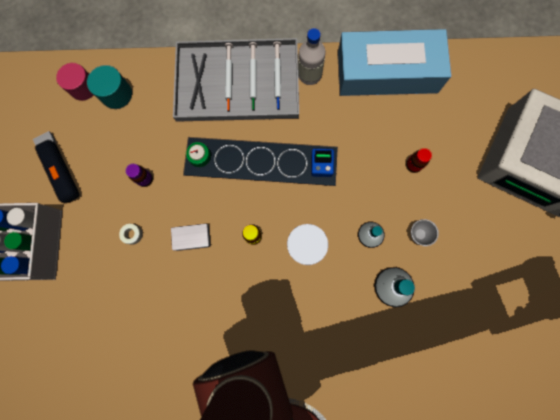

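View pics/side0.png

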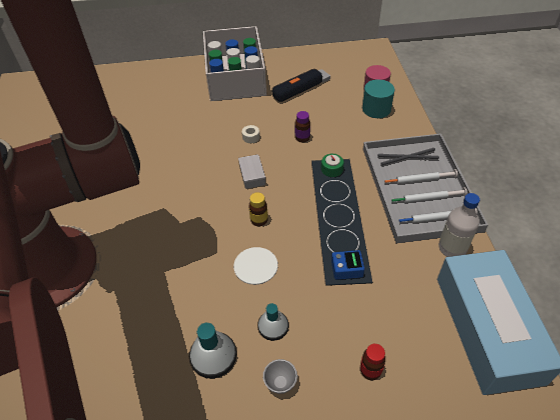

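The top view shows the purple bottle at (138,175), the yellow at (251,233) and the red at (420,160). The roll is at (130,234), the tin at (190,237), the pad at (308,244) and the mat at (260,162). The gauge is on the left at (198,153) and the oximeter on the right at (322,162). There are two mask-like things, at (371,234) and (395,287). The one at (371,234) looks smaller; I'll measure both to confirm.

```bash
cat > h.py <<'E'
import numpy as np,cv2
from scipy.spatial.transform import Rotation as R
def rot(q): return R.from_quat([q[1],q[2],q[3],q[0]]).as_matrix()
def ray(f,u,v,z):
    K=f["K"];d=np.stack([(np.asarray(u,float)-K[0,2])/K[0,0],-(np.asarray(v,float)-K[1,2])/K[1,1],-np.ones(np.shape(u))],-1)
    d=d@rot(f["rotation"]).T; c=np.asarray(f["xyz"])
    t=(z-c[2])/d[...,2]; return c+t[...,None]*d
def cloud(f):
    v,u=np.mgrid[0:420,0:560];K=f["K"];Z=f["z_map"]
    d=np.stack([(u-K[0,2])/K[0,0],-(v-K[1,2])/K[1,1],-np.ones(u.shape)],-1)*Z[...,None]
    P=d@rot(f["rotation"]).T+np.asarray(f["xyz"]);P[Z==0]=np.nan;return P
def load(n): return dict(np.load(f"pics/{n}.npz"))
E
python3 - <<'E'
from h import *
cr=[]
for n,boxes in(("top0",dict(purple=(118,155,162,196),yellow=(235,218,270,250),red=(400,140,440,180),maskA=(352,215,392,252),maskB=(370,262,420,312),roll=(112,218,148,250),tin=(165,218,216,256),pad=(280,218,336,270))),
 ("side0",dict(purple=(288,105,318,148),yellow=(242,185,275,230),red=(355,338,392,384),maskA=(250,298,295,342),maskB=(180,315,242,378),roll=(236,120,266,148),tin=(232,148,272,192),pad=(225,240,285,290)))):
    f=load(n);P=cloud(f);z=P[...,2]
    print(n,"table z",np.nanmedian(z[300:350,60:150]) )
    for k,(a,b,c,d) in boxes.items():
        p=P[b:d,a:c].reshape(-1,3);p=p[p[:,2]>0.008] if k!="pad" else p[p[:,2]>.0005]
        if len(p)<5: print(k,len(p));continue
        zt=np.percentile(p[:,2],97);t=p[p[:,2]>zt-.006]
        print(k,len(p),"top",zt.round(4),"top mid",((t.max(0)+t.min(0))/2).round(4),"ext",np.ptp(p,0).round(3), "ctr",((p.max(0)+p.min(0))/2).round(3))
f=load("top0")["image"];g=load("side0")["image"]
A=cv2.resize(f[210:320,340:450],(400,400),interpolation=3);B=cv2.resize(g[290:400,170:310],(400,400),interpolation=3)
cv2.imwrite("pics/masks.png",np.hstack([A,B]))
cv2.imwrite("pics/mat.png",cv2.resize(f[130:270,110:350],(800,467),interpolation=3))
E
```

```text
top0 table z 0.0017837866545575842
purple 426 top 0.0785 top mid [0.6016 0.3195 0.0768] ext [0.037 0.036 0.072] ctr [0.6   0.317 0.044]
yellow 307 top 0.0785 top mid [0.4603 0.0618 0.0762] ext [0.04  0.039 0.071] ctr [0.461 0.062 0.044]
red 427 top 0.0781 top mid [ 0.6214 -0.3141  0.0762] ext [0.038 0.039 0.072] ctr [ 0.62  -0.313  0.044]
maskA 553 top 0.0726 top mid [ 0.4587 -0.2034  0.0713] ext [0.059 0.058 0.066] ctr [ 0.459 -0.204  0.041]
maskB 1281 top 0.1042 top mid [ 0.3427 -0.246   0.1026] ext [0.084 0.085 0.098] ctr [ 0.343 -0.246  0.057]
roll 315 top 0.0283 top mid [0.469  0.3395 0.0258] ext [0.044 0.046 0.021] ctr [0.469 0.34  0.019]
tin 888 top 0.0345 top mid [0.459  0.2013 0.0323] ext [0.056 0.084 0.027] ctr [0.459 0.201 0.023]
pad 2500 top 0.007 top mid [ 0.442  -0.0622  0.005 ] ext [0.118 0.128 0.008] ctr [ 0.442 -0.062  0.005]
side0 table z 0.0007503069233125714
purple 412 top 0.0776 top mid [0.6006 0.3178 0.0766] ext [0.039 0.039 0.072] ctr [0.6   0.315 0.045]
yellow 516 top 0.0773 top mid [0.4601 0.0601 0.0752] ext [0.043 0.123 0.071] ctr [0.459 0.1   0.043]
red 697 top 0.0771 top mid [ 0.6206 -0.3162  0.075 ] ext [0.04  0.037 0.071] ctr [ 0.62  -0.318  0.043]
maskA 777 top 0.0716 top mid [ 0.4587 -0.2063  0.0706] ext [0.058 0.052 0.068] ctr [ 0.458 -0.209  0.042]
maskB 1883 top 0.1029 top mid [ 0.3422 -0.2482  0.1014] ext [0.085 0.08  0.098] ctr [ 0.343 -0.252  0.057]
roll 236 top 0.0273 top mid [0.4685 0.3393 0.025 ] ext [0.045 0.05  0.021] ctr [0.469 0.339 0.018]
tin 656 top 0.0337 top mid [0.4584 0.2005 0.0318] ext [0.057 0.088 0.028] ctr [0.458 0.2   0.022]
pad 2119 top 0.0062 top mid [ 0.4415 -0.0576  0.0045] ext [0.135 0.142 0.008] ctr [ 0.441 -0.058  0.004]
```

View pics/masks.png

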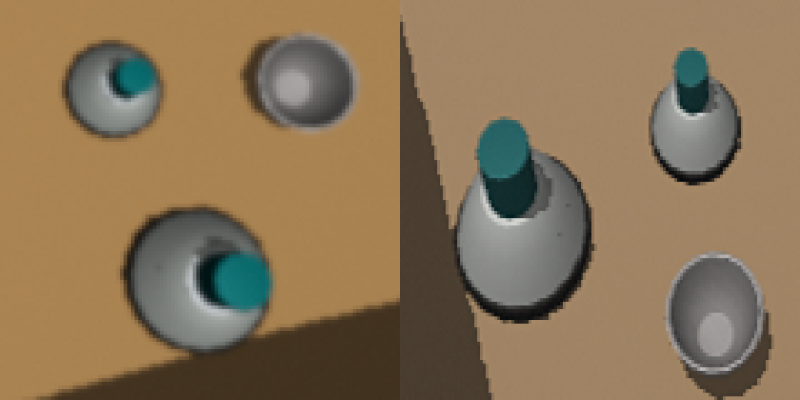

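View pics/mat.png

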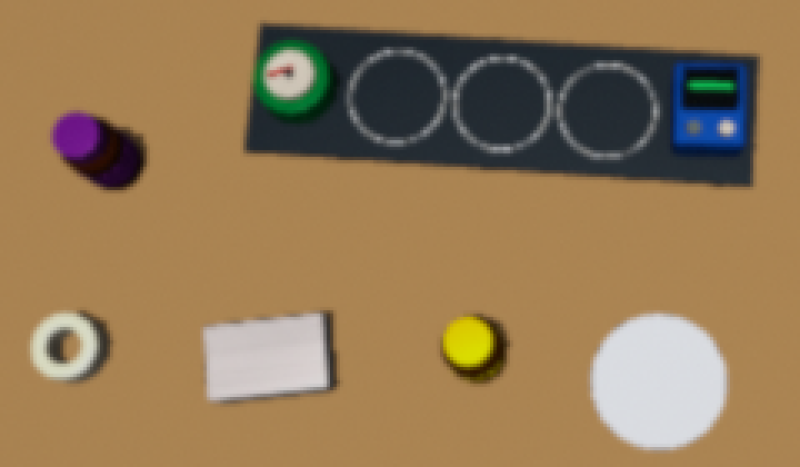

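The crops settle the identities. The mask is the one at (371,234): 59 mm wide and 71 mm tall, against 85 mm and 103 mm for the one at (395,287). The object at (424,233) is an open steel cup. In the mat crop the gauge is at the left end and the oximeter at the right, so purple goes in the left ring and yellow in the right one. Next I'll measure the ring centres, the pad and the tin angle.

Run:
```python
from h import *
for n,mb,pb,tb in(("top0",(180,130,345,192),(280,218,336,270),(165,218,216,256)),("side0",(305,155,375,285),(225,240,285,290),(232,148,272,192))):
    f=load(n);im=f["image"].astype(int);hsv=cv2.cvtColor(f["image"],cv2.COLOR_BGR2HSV)
    # mat: not wood hue -> convex hull -> minAreaRect in world
    a,b,c,d=mb;m=np.zeros((420,560),np.uint8);wood=((im[...,2]-im[...,0])>15)
    m[b:d,a:c]=(~wood[b:d,a:c])*255
    m=cv2.morphologyEx(m,cv2.MORPH_OPEN,np.ones((3,3)));
    cs=max(cv2.findContours(m,0,1)[0],key=cv2.contourArea)[:,0]
    P=ray(f,cs[:,0],cs[:,1],.003)[:,:2]*1000
    print(n,"mat",cv2.minAreaRect(P.astype(np.float32)))
    # rings
    w=np.zeros_like(m);w[b:d,a:c]=((im.min(-1)>95)&(hsv[...,1]<60))[b:d,a:c]*255
    w2=cv2.dilate(w,np.ones((3,3)))
    for q in cv2.findContours(cv2.morphologyEx(w,cv2.MORPH_CLOSE,np.ones((5,5))),0,1)[0]:
        q=q[:,0]
        if len(q)<12: continue
        Q=ray(f,q[:,0],q[:,1],.003)[:,:2]*1000
        (cc,r)=cv2.minEnclosingCircle(Q.astype(np.float32)); print("  ring",np.round(cc,1),round(r,1),np.round(cv2.minAreaRect(Q.astype(np.float32))[1],1))
    a,b,c,d=pb;m[:]=0;m[b:d,a:c]=((hsv[...,1]<45)&(hsv[...,2]>120))[b:d,a:c]*255
    q=max(cv2.findContours(m,0,1)[0],key=cv2.contourArea)[:,0];Q=ray(f,q[:,0],q[:,1],.003)[:,:2]*1000
    print("pad",cv2.fitEllipse(Q.astype(np.float32)))
    a,b,c,d=tb;m[:]=0;P=cloud(f);m[b:d,a:c]=((P[...,2]>.026))[b:d,a:c]*255
    q=max(cv2.findContours(m,0,1)[0],key=cv2.contourArea)[:,0];Q=ray(f,q[:,0],q[:,1],.030)[:,:2]*1000
    print("tin",cv2.minAreaRect(Q.astype(np.float32)))
```

```text
top0 mat ((639.7068481445312, 45.05708312988281), (357.29693603515625, 93.18634796142578), 84.58491516113281)
  ring [608.1  48.9] 10.7 [21.4  4.2]
  ring [618.6 130.6] 15.2 [30.5  5.4]
  ring [614.2 -56.1] 8.7 [ 2.6 17.4]
  ring [622.6  -9.9] 35.1 [65.6 46.6]
  ring [660.3 -40.7] 17.8 [35.5  7.5]
  ring [641.7  61.6] 47.0 [48.4 88.4]
  ring [676.9 124. ] 14.8 [ 4.9 29.6]
  ring [665.4 197.4] 18.2 [35.4 33.7]
pad ((440.31231689453125, -60.70506286621094), (90.67357635498047, 90.80113220214844), 52.408023834228516)
tin ((459.117431640625, 201.47244262695312), (51.24507141113281, 81.57813262939453), 5.6541032791137695)
side0 mat ((640.30908203125, 48.08833312988281), (370.846923828125, 94.91429138183594), 84.59294891357422)
  ring [636.6  49. ] 105.2 [208.1  71.5]
  ring [757.5 194.7] 28.4 [56.4 12.4]
  ring [661.8 221.7] 18.1 [32. 35.]
pad ((440.4223327636719, -61.494991302490234), (90.17364501953125, 90.71647644042969), 147.34774780273438)
tin ((458.2342224121094, 198.1871337890625), (50.71596145629883, 85.53380584716797), 5.480773448944092)
```

```bash
cat >> h.py <<'E'
def goto(x,y,z,yaw_deg):
    from plant import manip
    s=manip.state();T=rot(s["tool_rot"]);p=np.array(s["tool_pos"])
    yaw=np.degrees(np.arctan2(T[1,0],T[0,0]))
    print("at",p.round(4),"yaw",yaw.round(2),"tilt",np.degrees(np.arccos(-T[2,2])).round(2),"row dx dy dz",(T.T@(np.array([x,y,z])-p)).round(4),"az",-np.radians((yaw_deg-yaw+90)%180-90).round(4))
E
python3 - <<'E'
from h import *
from scipy.optimize import least_squares
c0=np.array([640,46.5]);e=np.array([np.cos(np.radians(84.6)),np.sin(np.radians(84.6))])
for n in("top0","side0"):
    f=load(n);im=f["image"].astype(int);v,u=np.mgrid[0:420,0:560]
    P=ray(f,u,v,.003)[...,:2]*1000;br=im.min(-1)
    for k in(75,0,-75):
        c=c0+k*e
        for it in range(4):
            r=np.linalg.norm(P-c,axis=-1);m=(r>27)&(r<40)&(br>80)
            if it==0:m&=True
            w=br[m]-70.;Q=P[m]
            c=least_squares(lambda c:(np.linalg.norm(Q-c,axis=1)-33)*np.sqrt(w),c).x
        print(n,k,c.round(1),m.sum())
from plant import manip;print(manip.hold_point_z)
goto(.459,.2005,.15,5.6)
E
```

```text
top0 75 [646.8 119.4] 153
top0 0 [639.9  44.9] 180
top0 -75 [632.8 -29.7] 161
side0 75 [646.8 119.1] 114
side0 0 [639.7  44.4] 129
side0 -75 [632.6 -29.7] 118
0.0187
at [ 0.2529 -0.571   0.2302] yaw -66.12 tilt 0.11 row dx dy dz [-0.6218 -0.5008  0.0814] az -1.2518
```

```bash
R='x'; python3 -m handwheel '[{"dx":-0.622,"dy":-0.501,"dz":0.0,"az":-1.25},{"dx":-0.622,"dy":-0.501,"dz":0.0,"az":-1.25},{"dx":-0.622,"dy":-0.501,"dz":0.0,"az":-1.25},{"dx":-0.622,"dy":-0.501,"dz":0.0,"az":-1.25},{"dx":-0.622,"dy":-0.501,"dz":0.0,"az":-1.25}]' 0; python3 -c "
from h import *
goto(.459,.2005,.15,5.6)"
```

```text
at [ 0.2529 -0.571   0.2302] yaw -66.12 tilt 0.11 row dx dy dz [-0.6218 -0.5008  0.0814] az -1.2518invalid input at $[0]: expected keys dx, dy, dz, ax, ay, az
```

All six keys are needed in every row.

```bash
python3 -m handwheel '[{"dx":-0.622,"dy":-0.501,"dz":0.0,"ax":0,"ay":0,"az":-1.25},{"dx":-0.622,"dy":-0.501,"dz":0.0,"ax":0,"ay":0,"az":-1.25},{"dx":-0.622,"dy":-0.501,"dz":0.0,"ax":0,"ay":0,"az":-1.25},{"dx":-0.622,"dy":-0.501,"dz":0.0,"ax":0,"ay":0,"az":-1.25},{"dx":-0.622,"dy":-0.501,"dz":0.0,"ax":0,"ay":0,"az":-1.25}]' 0; python3 -c "
from h import *
goto(.459,.2005,.15,5.6)"
```

```text
time: 0.72
tool_pos: [0.3337, -0.2675, 0.2308]
tool_rot: [-0.0, 0.994, -0.105, -0.0]
contact_force: [0.5, -0.5, 0.4]
gripper_width: 0.998
at [ 0.3337 -0.2675  0.2308] yaw -12.09 tilt 0.03 row dx dy dz [ 0.0245 -0.4839  0.081 ] az -0.3088
```

```bash
python3 -m handwheel '[{"dx":0.0245,"dy":-0.484,"dz":0.08,"ax":0,"ay":0,"az":-0.309},{"dx":0.0245,"dy":-0.484,"dz":0.08,"ax":0,"ay":0,"az":-0.309},{"dx":0.0245,"dy":-0.484,"dz":0.08,"ax":0,"ay":0,"az":-0.309},{"dx":0.0245,"dy":-0.484,"dz":0.08,"ax":0,"ay":0,"az":-0.309},{"dx":0.0245,"dy":-0.484,"dz":0.08,"ax":0,"ay":0,"az":-0.309}]' 0; python3 -c "
from h import *
goto(.459,.2005,.11,5.6)"
```

```text
time: 1.35
tool_pos: [0.4151, 0.0298, 0.1801]
tool_rot: [0.0, 0.999, 0.046, 0.0]
contact_force: [0.3, -0.8, 0.5]
gripper_width: 1.001
at [0.4151 0.0298 0.1801] yaw 5.3 tilt 0.06 row dx dy dz [ 0.0594 -0.1659  0.07  ] az -0.0053
```

```bash
python3 -m handwheel '[{"dx":0.0594,"dy":-0.166,"dz":0.07,"ax":0,"ay":0,"az":-0.005},{"dx":0.0594,"dy":-0.166,"dz":0.07,"ax":0,"ay":0,"az":-0.005},{"dx":0.0594,"dy":-0.166,"dz":0.07,"ax":0,"ay":0,"az":-0.005},{"dx":0.0594,"dy":-0.166,"dz":0.07,"ax":0,"ay":0,"az":-0.005},{"dx":0.0594,"dy":-0.166,"dz":0.07,"ax":0,"ay":0,"az":-0.005}]' 0; python3 -c "
from h import *
goto(.459,.2005,.006,5.6)"
```

```text
time: 1.98
tool_pos: [0.4585, 0.1984, 0.11]
tool_rot: [0.0, 0.999, 0.049, -0.001]
contact_force: [0.1, -0.5, 1.0]
gripper_width: 0.998
at [0.4585 0.1984 0.11  ] yaw 5.63 tilt 0.07 row dx dy dz [ 0.0008 -0.0021  0.104 ] az 0.0005
```

```bash
python3 -m handwheel '[{"dx":0,"dy":0,"dz":0.05,"ax":0,"ay":0,"az":0},{"dx":0,"dy":0,"dz":0.09,"ax":0,"ay":0,"az":0},{"dx":0,"dy":0,"dz":0.103,"ax":0,"ay":0,"az":0},{"dx":0,"dy":0,"dz":0.103,"ax":0,"ay":0,"az":0},{"dx":0,"dy":0,"dz":0.103,"ax":0,"ay":0,"az":0}]' 0; python3 -c "
from h import *
goto(.459,.2005,.006,5.6)"
```

```text
time: 2.6
tool_pos: [0.4608, 0.1987, 0.0097]
tool_rot: [-0.0, 0.999, 0.048, 0.002]
contact_force: [0.4, -0.0, 0.9]
gripper_width: 1.001
at [0.4608 0.1987 0.0097] yaw 5.54 tilt 0.23 row dx dy dz [-0.0016 -0.002   0.0037] az -0.001
```

```bash
python3 -m handwheel '[{"dx":0,"dy":0,"dz":0,"ax":0,"ay":0,"az":0},{"dx":0,"dy":0,"dz":0,"ax":0,"ay":0,"az":0},{"dx":0,"dy":0,"dz":0,"ax":0,"ay":0,"az":0},{"dx":0,"dy":0,"dz":0,"ax":0,"ay":0,"az":0},{"dx":0,"dy":0,"dz":0,"ax":0,"ay":0,"az":0}]' 255
```

```text
time: 3.22
tool_pos: [0.4601, 0.1989, 0.0088]
tool_rot: [-0.0, 0.999, 0.049, 0.001]
contact_force: [-1.2, -0.7, 6.1]
gripper_width: 0.582
```

```bash
python3 -m handwheel '[{"dx":0,"dy":0,"dz":0,"ax":0,"ay":0,"az":0},{"dx":0,"dy":0,"dz":0,"ax":0,"ay":0,"az":0},{"dx":0,"dy":0,"dz":-0.05,"ax":0,"ay":0,"az":0},{"dx":0,"dy":0,"dz":-0.1,"ax":0,"ay":0,"az":0},{"dx":0,"dy":0,"dz":-0.14,"ax":0,"ay":0,"az":0}]'; python3 -c "
from h import *
goto(.4404,-.0611,.15,5.6)"
```

```text
time: 3.85
tool_pos: [0.4588, 0.1987, 0.1489]
tool_rot: [-0.0, 0.999, 0.049, 0.0]
contact_force: [-0.0, 0.5, -2.1]
gripper_width: 0.581
at [0.4588 0.1987 0.1489] yaw 5.6 tilt 0.03 row dx dy dz [-0.0436  0.2567 -0.0011] az -0.0
```

```bash
python3 -m handwheel '[{"dx":-0.0436,"dy":0.257,"dz":0,"ax":0,"ay":0,"az":0},{"dx":-0.0436,"dy":0.257,"dz":0,"ax":0,"ay":0,"az":0},{"dx":-0.0436,"dy":0.257,"dz":0,"ax":0,"ay":0,"az":0},{"dx":-0.0436,"dy":0.257,"dz":0,"ax":0,"ay":0,"az":0},{"dx":-0.0436,"dy":0.257,"dz":0.02,"ax":0,"ay":0,"az":0}]'; python3 -c "
from h import *
goto(.4404,-.0615,.012,5.6)"
```

```text
time: 4.47
tool_pos: [0.4411, -0.065, 0.1286]
tool_rot: [0.001, 0.999, 0.046, 0.002]
contact_force: [-0.4, 0.7, -2.2]
gripper_width: 0.579
at [ 0.4411 -0.065   0.1286] yaw 5.28 tilt 0.22 row dx dy dz [-0.0008 -0.0038  0.1166] az -0.0056
```

```bash
python3 -m handwheel '[{"dx":0,"dy":0,"dz":0.04,"ax":0,"ay":0,"az":0},{"dx":0,"dy":0,"dz":0.08,"ax":0,"ay":0,"az":0},{"dx":0,"dy":0,"dz":0.1,"ax":0,"ay":0,"az":0},{"dx":0,"dy":0,"dz":0.105,"ax":0,"ay":0,"az":0},{"dx":0,"dy":0,"dz":0.105,"ax":0,"ay":0,"az":0}]'; python3 -c "
from h import *
goto(.4404,-.0615,.012,5.6)"
```

```text
time: 5.1
tool_pos: [0.4405, -0.0614, 0.0225]
tool_rot: [-0.0, 0.999, 0.049, -0.0]
contact_force: [-0.1, -1.1, -1.5]
gripper_width: 0.578
at [ 0.4405 -0.0614  0.0225] yaw 5.59 tilt 0.02 row dx dy dz [-0.0001  0.0001  0.0105] az -0.0001
```

```bash
python3 -m handwheel '[{"dx":0,"dy":0,"dz":0.005,"ax":0,"ay":0,"az":0},{"dx":0,"dy":0,"dz":0.009,"ax":0,"ay":0,"az":0},{"dx":0,"dy":0,"dz":0.0105,"ax":0,"ay":0,"az":0},{"dx":0,"dy":0,"dz":0.0105,"ax":0,"ay":0,"az":0},{"dx":0,"dy":0,"dz":0.0105,"ax":0,"ay":0,"az":0}]'; python3 -c "
from h import *
goto(.4404,-.0615,.012,5.6)"
```

```text
time: 5.72
tool_pos: [0.4406, -0.0614, 0.012]
tool_rot: [0.0, 0.999, 0.049, 0.0]
contact_force: [0.5, -0.1, -1.8]
gripper_width: 0.578
at [ 0.4406 -0.0614  0.012 ] yaw 5.59 tilt 0.01 row dx dy dz [-0.0002  0.     -0.    ] az -0.0002
```

```bash
python3 -m handwheel '[{"dx":0,"dy":0,"dz":0.001,"ax":0,"ay":0,"az":0},{"dx":0,"dy":0,"dz":0.002,"ax":0,"ay":0,"az":0},{"dx":0,"dy":0,"dz":0.002,"ax":0,"ay":0,"az":0}]'
```

```text
time: 6.1
tool_pos: [0.4407, -0.0615, 0.0118]
tool_rot: [-0.0, 0.999, 0.049, -0.001]
contact_force: [-8.8, 1.5, 15.0]
gripper_width: 0.583
```

Contact. Now I'll release and lift.

```bash
python3 -m handwheel '[{"dx":0,"dy":0,"dz":-0.001,"ax":0,"ay":0,"az":0},{"dx":0,"dy":0,"dz":-0.001,"ax":0,"ay":0,"az":0},{"dx":0,"dy":0,"dz":-0.001,"ax":0,"ay":0,"az":0},{"dx":0,"dy":0,"dz":-0.05,"ax":0,"ay":0,"az":0},{"dx":0,"dy":0,"dz":-0.11,"ax":0,"ay":0,"az":0}]' 0; python3 -c "
from h import *
goto(.4688,.3393,.12,-5.4)"
```

```text
time: 6.72
tool_pos: [0.439, -0.061, 0.1193]
tool_rot: [-0.001, 0.999, 0.049, -0.002]
contact_force: [1.2, -0.4, -0.4]
gripper_width: 1.0
at [ 0.439  -0.061   0.1193] yaw 5.58 tilt 0.25 row dx dy dz [ 6.860e-02 -3.955e-01 -3.000e-04] az 0.1917
```

```bash
python3 -m handwheel '[{"dx":0.0686,"dy":-0.3955,"dz":0,"ax":0,"ay":0,"az":0.19},{"dx":0.0686,"dy":-0.3955,"dz":0,"ax":0,"ay":0,"az":0.19},{"dx":0.0686,"dy":-0.3955,"dz":0,"ax":0,"ay":0,"az":0.19},{"dx":0.0686,"dy":-0.3955,"dz":0,"ax":0,"ay":0,"az":0.19},{"dx":0.0686,"dy":-0.3955,"dz":0,"ax":0,"ay":0,"az":0.19}]'
python3 - <<'E'
from h import *
from plant import manip
goto(.4688,.3393,.06,-5.4)
f=manip.grab_frame("side");im=f["image"];cv2.imwrite("pics/s1.png",im)
P=cloud(f);m=np.zeros((420,560),np.uint8);b=(215,225,300,300)
m[225:300,215:300]=((P[...,2]>.028))[225:300,215:300]*255
q=max(cv2.findContours(m,0,1)[0],key=cv2.contourArea)[:,0];Q=ray(f,q[:,0],q[:,1],.033)[:,:2]*1000
print("tin",cv2.minAreaRect(Q.astype(np.float32)))
E
```

```text
time: 7.35
tool_pos: [0.463, 0.2422, 0.1199]
tool_rot: [0.0, 0.999, -0.046, 0.0]
contact_force: [0.8, -1.6, 0.8]
gripper_width: 1.001
at [0.463  0.2422 0.1199] yaw -5.28 tilt 0.03 row dx dy dz [-0.0032 -0.0972  0.0599] az 0.002
tin ((440.25823974609375, -61.76872253417969), (51.00883102416992, 84.42009735107422), 5.602305889129639)
```

View pics/s1.png

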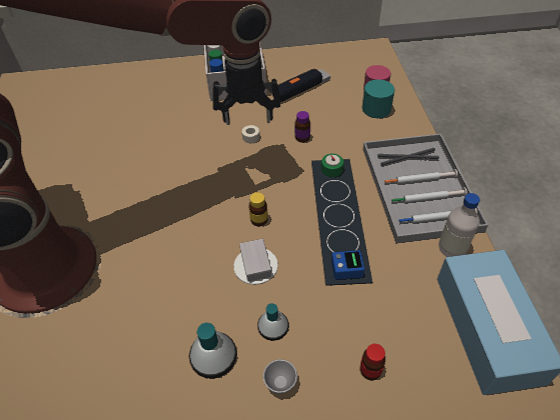

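The tin stands centred on the pad at (256,262), measured within about 1 mm. The roll at (250,134) is next.

```bash
python3 -m handwheel '[{"dx":-0.003,"dy":-0.097,"dz":0,"ax":0,"ay":0,"az":0},{"dx":-0.003,"dy":-0.097,"dz":0.03,"ax":0,"ay":0,"az":0},{"dx":-0.003,"dy":-0.097,"dz":0.06,"ax":0,"ay":0,"az":0},{"dx":-0.003,"dy":-0.097,"dz":0.06,"ax":0,"ay":0,"az":0},{"dx":-0.003,"dy":-0.097,"dz":0.06,"ax":0,"ay":0,"az":0}]'; python3 -c "
from h import *
goto(.4688,.3393,.007,-5.4)"
```

```text
time: 8.02
tool_pos: [0.4697, 0.3369, 0.0608]
tool_rot: [-0.0, 0.999, -0.046, 0.0]
contact_force: [0.4, 0.3, 0.7]
gripper_width: 1.0
at [0.4697 0.3369 0.0608] yaw -5.33 tilt 0.05 row dx dy dz [-0.0011 -0.0023  0.0538] az 0.0013
```

```bash
python3 -m handwheel '[{"dx":-0.001,"dy":-0.002,"dz":0.03,"ax":0,"ay":0,"az":0},{"dx":-0.001,"dy":-0.002,"dz":0.05,"ax":0,"ay":0,"az":0},{"dx":-0.001,"dy":-0.002,"dz":0.054,"ax":0,"ay":0,"az":0},{"dx":-0.001,"dy":-0.002,"dz":0.054,"ax":0,"ay":0,"az":0},{"dx":-0.001,"dy":-0.002,"dz":0.054,"ax":0,"ay":0,"az":0}]'; python3 -m handwheel '[{"dx":0,"dy":0,"dz":0,"ax":0,"ay":0,"az":0},{"dx":0,"dy":0,"dz":0,"ax":0,"ay":0,"az":0},{"dx":0,"dy":0,"dz":0,"ax":0,"ay":0,"az":0},{"dx":0,"dy":0,"dz":0,"ax":0,"ay":0,"az":0},{"dx":0,"dy":0,"dz":0,"ax":0,"ay":0,"az":0}]' 255;  python3 -m handwheel '[{"dx":0,"dy":0,"dz":0,"ax":0,"ay":0,"az":0},{"dx":0,"dy":0,"dz":0,"ax":0,"ay":0,"az":0},{"dx":0,"dy":0,"dz":-0.04,"ax":0,"ay":0,"az":0},{"dx":0,"dy":0,"dz":-0.09,"ax":0,"ay":0,"az":0},{"dx":0,"dy":0,"dz":-0.15,"ax":0,"ay":0,"az":0}]'; python3 -c "
from h import *
goto(.4403,-.061,.15,-5.4)"
```

```text
time: 8.65
tool_pos: [0.4692, 0.3394, 0.0071]
tool_rot: [-0.001, 0.999, -0.046, 0.001]
contact_force: [0.2, 0.2, -0.0]
gripper_width: 0.996
time: 9.28
tool_pos: [0.469, 0.3395, 0.0069]
tool_rot: [-0.0, 0.999, -0.046, 0.001]
contact_force: [0.4, 0.1, 5.0]
gripper_width: 0.515
time: 9.9
tool_pos: [0.4669, 0.3382, 0.1553]
tool_rot: [0.001, 0.999, -0.046, -0.002]
contact_force: [0.0, 0.6, -0.5]
gripper_width: 0.509
at [0.4669 0.3382 0.1553] yaw -5.3 tilt 0.23 row dx dy dz [0.0104 0.4    0.0061] az 0.0017
```

```bash
python3 -m handwheel '[{"dx":0.0104,"dy":0.4,"dz":0,"ax":0,"ay":0,"az":0},{"dx":0.0104,"dy":0.4,"dz":0,"ax":0,"ay":0,"az":0},{"dx":0.0104,"dy":0.4,"dz":0,"ax":0,"ay":0,"az":0},{"dx":0.0104,"dy":0.4,"dz":0,"ax":0,"ay":0,"az":0},{"dx":0.0104,"dy":0.4,"dz":0,"ax":0,"ay":0,"az":0}]'; python3 -c "
from h import *
goto(.4403,-.061,.07,-5.4)"
```

```text
time: 10.52
tool_pos: [0.4466, 0.0255, 0.1553]
tool_rot: [0.0, 0.999, -0.046, -0.0]
contact_force: [1.4, -0.4, -0.7]
gripper_width: 0.508
at [0.4466 0.0255 0.1553] yaw -5.27 tilt 0.01 row dx dy dz [0.0017 0.0867 0.0853] az 0.0023
```

```bash
python3 -m handwheel '[{"dx":0.0015,"dy":0.086,"dz":0,"ax":0,"ay":0,"az":0},{"dx":0.0015,"dy":0.086,"dz":0.03,"ax":0,"ay":0,"az":0},{"dx":0.0015,"dy":0.086,"dz":0.07,"ax":0,"ay":0,"az":0},{"dx":0.0015,"dy":0.086,"dz":0.085,"ax":0,"ay":0,"az":0},{"dx":0.0015,"dy":0.086,"dz":0.085,"ax":0,"ay":0,"az":0}]'; python3 -c "
from h import *
goto(.4403,-.061,.045,-5.4)"
```

```text
time: 11.15
tool_pos: [0.44, -0.058, 0.0697]
tool_rot: [-0.0, 0.999, -0.046, -0.002]
contact_force: [-0.1, 0.8, -0.7]
gripper_width: 0.513
at [ 0.44   -0.058   0.0697] yaw -5.27 tilt 0.18 row dx dy dz [0.0006 0.003  0.0247] az 0.0022
```

```bash
python3 -m handwheel '[{"dx":0,"dy":0.002,"dz":0.015,"ax":0,"ay":0,"az":0},{"dx":0,"dy":0.002,"dz":0.025,"ax":0,"ay":0,"az":0},{"dx":0,"dy":0.002,"dz":0.028,"ax":0,"ay":0,"az":0},{"dx":0,"dy":0.002,"dz":0.028,"ax":0,"ay":0,"az":0}]'; python3 -c "
from h import *
goto(.4403,-.061,.0395,-5.4)"
```

```text
time: 11.65
tool_pos: [0.4409, -0.0604, 0.0428]
tool_rot: [-0.0, 0.999, -0.046, -0.0]
contact_force: [0.2, 0.6, -0.2]
gripper_width: 0.51
at [ 0.4409 -0.0604  0.0428] yaw -5.29 tilt 0.02 row dx dy dz [-0.0005  0.0006  0.0033] az 0.002
```

```bash
python3 -m handwheel '[{"dx":0,"dy":0,"dz":0.001,"ax":0,"ay":0,"az":0},{"dx":0,"dy":0,"dz":0.002,"ax":0,"ay":0,"az":0},{"dx":0,"dy":0,"dz":0.003,"ax":0,"ay":0,"az":0},{"dx":0,"dy":0,"dz":0.003,"ax":0,"ay":0,"az":0}]'
```

```text
time: 12.15
tool_pos: [0.4409, -0.0606, 0.0399]
tool_rot: [0.0, 0.999, -0.046, 0.0]
contact_force: [-0.7, 0.1, -0.7]
gripper_width: 0.518
```

```bash
python3 -m handwheel '[{"dx":0,"dy":0,"dz":0.001,"ax":0,"ay":0,"az":0},{"dx":0,"dy":0,"dz":0.0015,"ax":0,"ay":0,"az":0},{"dx":0,"dy":0,"dz":0.0015,"ax":0,"ay":0,"az":0}]'
```

```text
time: 12.52
tool_pos: [0.441, -0.0606, 0.0399]
tool_rot: [-0.0, 0.999, -0.046, -0.001]
contact_force: [-5.1, 1.9, 10.7]
gripper_width: 0.516
```

```bash
python3 -m handwheel '[{"dx":0,"dy":0,"dz":-0.001,"ax":0,"ay":0,"az":0},{"dx":0,"dy":0,"dz":-0.001,"ax":0,"ay":0,"az":0},{"dx":0,"dy":0,"dz":-0.001,"ax":0,"ay":0,"az":0},{"dx":0,"dy":0,"dz":-0.04,"ax":0,"ay":0,"az":0},{"dx":0,"dy":0,"dz":-0.08,"ax":0,"ay":0,"az":0}]' 0; python3 -c "
from h import *
goto(.601,.318,.13,-5.4)"
```

```text
time: 13.15
tool_pos: [0.4402, -0.0603, 0.1185]
tool_rot: [-0.0, 0.999, -0.046, -0.001]
contact_force: [0.8, 0.8, 0.5]
gripper_width: 1.0
at [ 0.4402 -0.0603  0.1185] yaw -5.3 tilt 0.12 row dx dy dz [ 0.1252 -0.3916 -0.0116] az 0.0017
```

```bash
python3 -m handwheel '[{"dx":0.1245,"dy":-0.391,"dz":-0.012,"ax":0,"ay":0,"az":0},{"dx":0.1245,"dy":-0.391,"dz":-0.012,"ax":0,"ay":0,"az":0},{"dx":0.1245,"dy":-0.391,"dz":-0.012,"ax":0,"ay":0,"az":0},{"dx":0.1245,"dy":-0.391,"dz":-0.012,"ax":0,"ay":0,"az":0},{"dx":0.1245,"dy":-0.391,"dz":-0.012,"ax":0,"ay":0,"az":0}]';  python3 - <<'E'
from h import *
from plant import manip
goto(.6005,.318,.11,-5.4)
f=manip.grab_frame("top");im=f["image"];cv2.imwrite("pics/t2.png",im);cv2.imwrite("pics/t2c.png",cv2.resize(im[140:290,230:430],(800,600),interpolation=3))
P=cloud(f);m=np.zeros((420,560),np.uint8)
q=P[215:275,275:345].reshape(-1,3)
for lo,hi in((.03,.045),(.05,.08)):
    t=q[(q[:,2]>lo)&(q[:,2]<hi)];
    if len(t):print(lo,len(t),t.min(0).round(4),t.max(0).round(4),((t.max(0)+t.min(0))/2).round(4))
E
```

```text
time: 13.78
tool_pos: [0.5633, 0.2291, 0.1273]
tool_rot: [0.0, 0.999, -0.046, 0.0]
contact_force: [0.6, -0.7, 1.1]
gripper_width: 1.002
at [0.5633 0.2291 0.1273] yaw -5.28 tilt 0.02 row dx dy dz [ 0.0289 -0.0919  0.0173] az 0.0021
0.03 587 [ 0.4134 -0.1     0.0302] [ 0.4694 -0.0175  0.0449] [ 0.4414 -0.0587  0.0375]
0.05 268 [ 0.4195 -0.0815  0.0502] [ 0.4624 -0.0367  0.0623] [ 0.441  -0.0591  0.0563]
```

View pics/t2c.png

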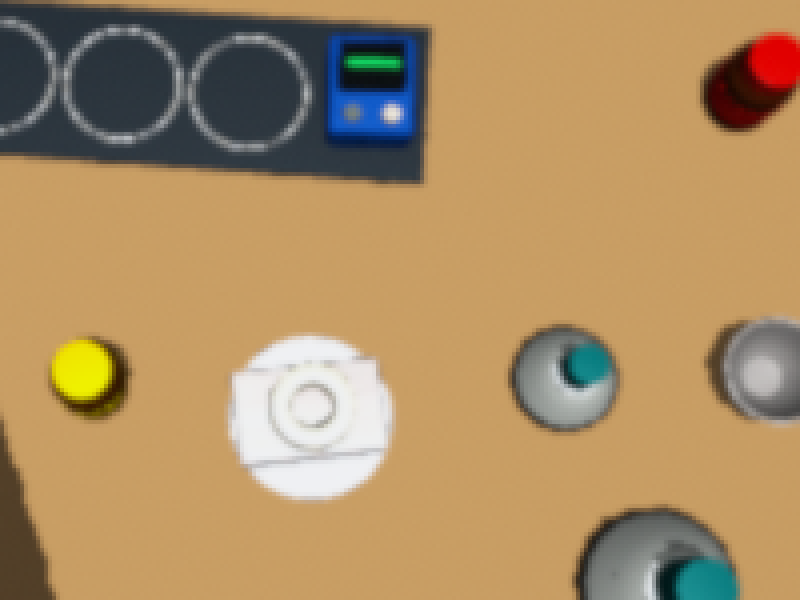

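The roll lies flat in the middle of the tin on the pad (crop (312,405), roll to tin under 1 mm). Next is the purple bottle.

```bash
python3 -m handwheel '[{"dx":0.029,"dy":-0.0915,"dz":0.017,"ax":0,"ay":0,"az":0},{"dx":0.029,"dy":-0.0915,"dz":0.017,"ax":0,"ay":0,"az":0},{"dx":0.029,"dy":-0.0915,"dz":0.017,"ax":0,"ay":0,"az":0},{"dx":0.029,"dy":-0.0915,"dz":0.017,"ax":0,"ay":0,"az":0}]';  python3 -c "
from h import *
goto(.6005,.318,.018,-5.4)"
```

```text
time: 14.32
tool_pos: [0.5997, 0.3149, 0.1101]
tool_rot: [0.0, 0.999, -0.046, -0.0]
contact_force: [1.0, 0.0, 0.2]
gripper_width: 1.003
at [0.5997 0.3149 0.1101] yaw -5.3 tilt 0.06 row dx dy dz [ 0.0005 -0.0032  0.0921] az 0.0017
```

```bash
python3 -m handwheel '[{"dx":0.0005,"dy":-0.001,"dz":0.04,"ax":0,"ay":0,"az":0},{"dx":0.0005,"dy":-0.001,"dz":0.08,"ax":0,"ay":0,"az":0},{"dx":0.0005,"dy":-0.001,"dz":0.092,"ax":0,"ay":0,"az":0},{"dx":0.0005,"dy":-0.001,"dz":0.092,"ax":0,"ay":0,"az":0},{"dx":0.0005,"dy":-0.001,"dz":0.092,"ax":0,"ay":0,"az":0}]';  python3 -c "
from h import *
goto(.6005,.318,.018,-5.4)"
```

```text
time: 14.95
tool_pos: [0.6022, 0.3167, 0.0211]
tool_rot: [-0.001, 0.999, -0.046, 0.002]
contact_force: [0.8, -0.1, 0.2]
gripper_width: 1.001
at [0.6022 0.3167 0.0211] yaw -5.32 tilt 0.21 row dx dy dz [-0.0019 -0.0011  0.0031] az 0.0014
```

```bash
python3 -m handwheel '[{"dx":0,"dy":-0.001,"dz":0,"ax":0,"ay":0,"az":0},{"dx":0,"dy":-0.001,"dz":0,"ax":0,"ay":0,"az":0},{"dx":0,"dy":-0.001,"dz":0,"ax":0,"ay":0,"az":0},{"dx":0,"dy":-0.001,"dz":0,"ax":0,"ay":0,"az":0},{"dx":0,"dy":-0.001,"dz":0,"ax":0,"ay":0,"az":0}]' 255; python3 -m handwheel '[{"dx":0,"dy":0,"dz":0,"ax":0,"ay":0,"az":0},{"dx":0,"dy":0,"dz":0,"ax":0,"ay":0,"az":0},{"dx":0,"dy":0,"dz":0,"ax":0,"ay":0,"az":0},{"dx":0,"dy":0,"dz":-0.04,"ax":0,"ay":0,"az":0},{"dx":0,"dy":0,"dz":-0.08,"ax":0,"ay":0,"az":0}]';  python3 -c "
from h import *
goto(.6468,.1192,.12,-5.4)"
```

```text
time: 15.58
tool_pos: [0.6016, 0.3178, 0.0196]
tool_rot: [-0.0, 0.999, -0.046, 0.001]
contact_force: [0.8, 0.5, 6.2]
gripper_width: 0.452
time: 16.2
tool_pos: [0.5991, 0.3168, 0.097]
tool_rot: [0.001, 0.999, -0.046, -0.002]
contact_force: [1.3, 0.2, -1.0]
gripper_width: 0.452
at [0.5991 0.3168 0.097 ] yaw -5.3 tilt 0.27 row dx dy dz [ 0.0657  0.1924 -0.0229] az 0.0017
```

```bash
python3 -m handwheel '[{"dx":0.065,"dy":0.192,"dz":-0.02,"ax":0,"ay":0,"az":0},{"dx":0.065,"dy":0.192,"dz":-0.02,"ax":0,"ay":0,"az":0},{"dx":0.065,"dy":0.192,"dz":-0.02,"ax":0,"ay":0,"az":0},{"dx":0.065,"dy":0.192,"dz":-0.02,"ax":0,"ay":0,"az":0},{"dx":0.065,"dy":0.192,"dz":-0.02,"ax":0,"ay":0,"az":0}]';  python3 -c "
from h import *
goto(.6468,.1192,.034,-5.4)"
```

```text
time: 16.82
tool_pos: [0.6472, 0.1194, 0.1175]
tool_rot: [-0.0, 0.999, -0.047, -0.001]
contact_force: [-0.4, 1.0, -1.1]
gripper_width: 0.45
at [0.6472 0.1194 0.1175] yaw -5.42 tilt 0.11 row dx dy dz [-0.0002  0.0003  0.0835] az -0.0003
```

```bash
python3 -m handwheel '[{"dx":0,"dy":0,"dz":0.03,"ax":0,"ay":0,"az":0},{"dx":0,"dy":0,"dz":0.06,"ax":0,"ay":0,"az":0},{"dx":0,"dy":0,"dz":0.08,"ax":0,"ay":0,"az":0},{"dx":0,"dy":0,"dz":0.085,"ax":0,"ay":0,"az":0},{"dx":0,"dy":0,"dz":0.085,"ax":0,"ay":0,"az":0}]';  python3 -c "
from h import *
goto(.6468,.1192,.0235,-5.4)"
```

```text
time: 17.45
tool_pos: [0.6479, 0.1209, 0.0337]
tool_rot: [-0.0, 0.999, -0.046, 0.0]
contact_force: [1.1, 0.3, -1.6]
gripper_width: 0.452
at [0.6479 0.1209 0.0337] yaw -5.26 tilt 0.01 row dx dy dz [-0.0009  0.0018  0.0102] az 0.0024
```

```bash
python3 -m handwheel '[{"dx":-0.001,"dy":0.002,"dz":0.005,"ax":0,"ay":0,"az":0},{"dx":-0.001,"dy":0.002,"dz":0.009,"ax":0,"ay":0,"az":0},{"dx":-0.001,"dy":0.002,"dz":0.0105,"ax":0,"ay":0,"az":0},{"dx":-0.001,"dy":0.002,"dz":0.0115,"ax":0,"ay":0,"az":0},{"dx":-0.001,"dy":0.002,"dz":0.0115,"ax":0,"ay":0,"az":0}]';  python3 -c "
from h import *
goto(.6468,.1192,.0225,-5.4)"
```

```text
time: 18.08
tool_pos: [0.6466, 0.1183, 0.0226]
tool_rot: [0.0, 0.999, -0.046, -0.0]
contact_force: [-2.2, -0.4, 2.3]
gripper_width: 0.447
at [0.6466 0.1183 0.0226] yaw -5.3 tilt 0.02 row dx dy dz [ 0.0001 -0.0009  0.0001] az 0.0018
```

```bash
python3 -m handwheel '[{"dx":0,"dy":0,"dz":0,"ax":0,"ay":0,"az":0},{"dx":0,"dy":0,"dz":0,"ax":0,"ay":0,"az":0},{"dx":0,"dy":0,"dz":0,"ax":0,"ay":0,"az":0},{"dx":0,"dy":0,"dz":-0.04,"ax":0,"ay":0,"az":0},{"dx":0,"dy":0,"dz":-0.1,"ax":0,"ay":0,"az":0}]' 0;  python3 -c "
from h import *
goto(.4595,.0605,.13,-5.4)"
```

```text
time: 18.7
tool_pos: [0.6446, 0.1182, 0.1201]
tool_rot: [0.0, 0.999, -0.046, -0.003]
contact_force: [1.2, -0.2, 0.0]
gripper_width: 1.003
at [0.6446 0.1182 0.1201] yaw -5.3 tilt 0.34 row dx dy dz [-0.179   0.0745 -0.0088] az 0.0017
```

```bash
python3 -m handwheel '[{"dx":-0.179,"dy":0.074,"dz":0,"ax":0,"ay":0,"az":0},{"dx":-0.179,"dy":0.074,"dz":0,"ax":0,"ay":0,"az":0},{"dx":-0.179,"dy":0.074,"dz":0,"ax":0,"ay":0,"az":0},{"dx":-0.179,"dy":0.074,"dz":0.01,"ax":0,"ay":0,"az":0},{"dx":-0.179,"dy":0.074,"dz":0.01,"ax":0,"ay":0,"az":0}]';  python3 -c "
from h import *
goto(.460,.061,.018,-5.4)"
```

```text
time: 19.32
tool_pos: [0.4612, 0.0612, 0.1117]
tool_rot: [-0.0, 0.999, -0.046, 0.0]
contact_force: [0.6, -0.7, -0.4]
gripper_width: 1.0
at [0.4612 0.0612 0.1117] yaw -5.32 tilt 0.01 row dx dy dz [-0.0012  0.0003  0.0937] az 0.0014
```

```bash
python3 -m handwheel '[{"dx":0,"dy":0,"dz":0.04,"ax":0,"ay":0,"az":0},{"dx":0,"dy":0,"dz":0.08,"ax":0,"ay":0,"az":0},{"dx":0,"dy":0,"dz":0.092,"ax":0,"ay":0,"az":0},{"dx":0,"dy":0,"dz":0.092,"ax":0,"ay":0,"az":0},{"dx":0,"dy":0,"dz":0.092,"ax":0,"ay":0,"az":0}]';  python3 -c "
from h import *
goto(.460,.061,.018,-5.4)"
```

```text
time: 19.95
tool_pos: [0.4635, 0.0612, 0.0218]
tool_rot: [-0.0, 0.999, -0.046, 0.002]
contact_force: [0.4, -0.6, 0.3]
gripper_width: 1.0
at [0.4635 0.0612 0.0218] yaw -5.29 tilt 0.18 row dx dy dz [-0.0035  0.0006  0.0038] az 0.0019
```

```bash
python3 -m handwheel '[{"dx":0,"dy":0,"dz":0,"ax":0,"ay":0,"az":0},{"dx":0,"dy":0,"dz":0,"ax":0,"ay":0,"az":0},{"dx":0,"dy":0,"dz":0,"ax":0,"ay":0,"az":0},{"dx":0,"dy":0,"dz":0,"ax":0,"ay":0,"az":0},{"dx":0,"dy":0,"dz":0,"ax":0,"ay":0,"az":0}]' 255; python3 -m handwheel '[{"dx":0,"dy":0,"dz":0,"ax":0,"ay":0,"az":0},{"dx":0,"dy":0,"dz":0,"ax":0,"ay":0,"az":0},{"dx":0,"dy":0,"dz":0,"ax":0,"ay":0,"az":0},{"dx":0,"dy":0,"dz":-0.05,"ax":0,"ay":0,"az":0},{"dx":0,"dy":0,"dz":-0.1,"ax":0,"ay":0,"az":0}]';  python3 -c "
from h import *
goto(.6327,-.0297,.12,-5.4)"
```

```text
time: 20.58
tool_pos: [0.4621, 0.0612, 0.021]
tool_rot: [-0.0, 0.999, -0.046, 0.001]
contact_force: [-2.5, 0.1, 6.6]
gripper_width: 0.448
time: 21.2
tool_pos: [0.4601, 0.0612, 0.1197]
tool_rot: [0.0, 0.999, -0.046, -0.002]
contact_force: [0.6, -0.7, -2.1]
gripper_width: 0.45
at [0.4601 0.0612 0.1197] yaw -5.3 tilt 0.18 row dx dy dz [ 0.1802  0.0746 -0.0009] az 0.0017
```

```bash
python3 -m handwheel '[{"dx":0.18,"dy":0.0745,"dz":0,"ax":0,"ay":0,"az":0},{"dx":0.18,"dy":0.0745,"dz":0,"ax":0,"ay":0,"az":0},{"dx":0.18,"dy":0.0745,"dz":0,"ax":0,"ay":0,"az":0},{"dx":0.18,"dy":0.0745,"dz":0,"ax":0,"ay":0,"az":0},{"dx":0.18,"dy":0.0745,"dz":0,"ax":0,"ay":0,"az":0}]';  python3 -c "
from h import *
goto(.6327,-.0297,.034,-5.4)"
```

```text
time: 21.82
tool_pos: [0.6331, -0.0295, 0.1187]
tool_rot: [-0.0, 0.999, -0.046, -0.001]
contact_force: [0.4, 1.0, -2.0]
gripper_width: 0.453
at [ 0.6331 -0.0295  0.1187] yaw -5.32 tilt 0.15 row dx dy dz [-0.0001  0.0002  0.0847] az 0.0013
```

```bash
python3 -m handwheel '[{"dx":0,"dy":0,"dz":0.03,"ax":0,"ay":0,"az":0},{"dx":0,"dy":0,"dz":0.06,"ax":0,"ay":0,"az":0},{"dx":0,"dy":0,"dz":0.08,"ax":0,"ay":0,"az":0},{"dx":0,"dy":0,"dz":0.085,"ax":0,"ay":0,"az":0},{"dx":0,"dy":0,"dz":0.085,"ax":0,"ay":0,"az":0}]';  python3 -c "
from h import *
goto(.6327,-.0297,.024,-5.4)"
```

```text
time: 22.45
tool_pos: [0.634, -0.0294, 0.0356]
tool_rot: [0.0, 0.999, -0.046, 0.0]
contact_force: [0.2, -0.2, -0.6]
gripper_width: 0.445
at [ 0.634  -0.0294  0.0356] yaw -5.28 tilt 0.04 row dx dy dz [-0.0012  0.0004  0.0116] az 0.002
```

```bash
python3 -m handwheel '[{"dx":-0.001,"dy":0,"dz":0.005,"ax":0,"ay":0,"az":0},{"dx":-0.001,"dy":0,"dz":0.009,"ax":0,"ay":0,"az":0},{"dx":-0.001,"dy":0,"dz":0.0105,"ax":0,"ay":0,"az":0},{"dx":-0.001,"dy":0,"dz":0.012,"ax":0,"ay":0,"az":0},{"dx":-0.001,"dy":0,"dz":0.012,"ax":0,"ay":0,"az":0}]';  python3 -c "
from h import *
goto(.6327,-.0297,.024,-5.4)"
```

```text
time: 23.08
tool_pos: [0.6329, -0.0296, 0.024]
tool_rot: [0.0, 0.999, -0.046, -0.0]
contact_force: [-4.0, 0.8, 5.9]
gripper_width: 0.452
at [ 0.6329 -0.0296  0.024 ] yaw -5.3 tilt 0.03 row dx dy dz [-0.0002  0.0001  0.    ] az 0.0018
```

Contact. I'll release, lift and head for the mask.

```bash
python3 -m handwheel '[{"dx":0,"dy":0,"dz":0,"ax":0,"ay":0,"az":0},{"dx":0,"dy":0,"dz":0,"ax":0,"ay":0,"az":0},{"dx":0,"dy":0,"dz":0,"ax":0,"ay":0,"az":0},{"dx":0,"dy":0,"dz":-0.04,"ax":0,"ay":0,"az":0},{"dx":0,"dy":0,"dz":-0.1,"ax":0,"ay":0,"az":0}]' 0;  python3 -c "
from h import *
goto(.4587,-.2050,.13,-5.4)"
```

```text
time: 23.7
tool_pos: [0.6309, -0.0292, 0.1211]
tool_rot: [-0.0, 0.999, -0.046, -0.003]
contact_force: [1.4, 0.6, 0.4]
gripper_width: 0.999
at [ 0.6309 -0.0292  0.1211] yaw -5.3 tilt 0.33 row dx dy dz [-0.1552  0.1909 -0.0081] az 0.0017
```

```bash
python3 -m handwheel '[{"dx":-0.155,"dy":0.191,"dz":-0.01,"ax":0,"ay":0,"az":0},{"dx":-0.155,"dy":0.191,"dz":-0.01,"ax":0,"ay":0,"az":0},{"dx":-0.155,"dy":0.191,"dz":-0.01,"ax":0,"ay":0,"az":0},{"dx":-0.155,"dy":0.191,"dz":-0.01,"ax":0,"ay":0,"az":0},{"dx":-0.155,"dy":0.191,"dz":-0.01,"ax":0,"ay":0,"az":0}]';  python3 - <<'E'
from h import *
from plant import manip
goto(.4587,-.205,.04,-5.4)
f=manip.grab_frame("side");im=f["image"];cv2.imwrite("pics/s3.png",im)
E
```

```text
time: 24.32
tool_pos: [0.459, -0.2077, 0.1333]
tool_rot: [0.0, 0.999, -0.049, 0.0]
contact_force: [0.5, -0.1, 0.1]
gripper_width: 1.002
at [ 0.459  -0.2077  0.1333] yaw -5.6 tilt 0.06 row dx dy dz [-0.0006 -0.0027  0.0933] az -0.0035
```

View pics/s3.png

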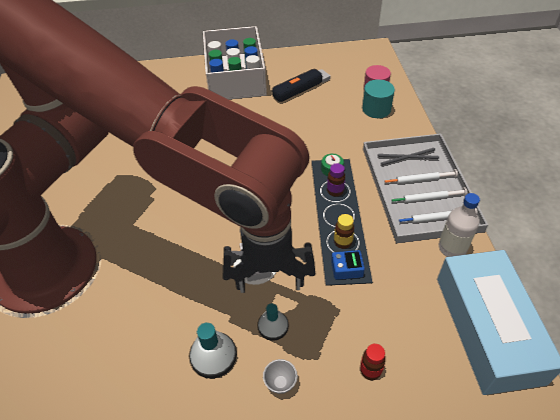

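The purple bottle is in the ring by the gauge at (336,190) and the yellow in the ring by the oximeter at (344,240). Now I'll lower over the small mask at (272,322).

```bash
python3 -m handwheel '[{"dx":0,"dy":-0.0005,"dz":0.03,"ax":0,"ay":0,"az":0},{"dx":0,"dy":-0.0005,"dz":0.06,"ax":0,"ay":0,"az":0},{"dx":0,"dy":-0.0005,"dz":0.087,"ax":0,"ay":0,"az":0},{"dx":0,"dy":-0.0005,"dz":0.092,"ax":0,"ay":0,"az":0},{"dx":0,"dy":-0.0005,"dz":0.092,"ax":0,"ay":0,"az":0}]'; python3 -c "
from h import *
goto(.4587,-.205,.04,-5.4)"
```

```text
time: 25.0
tool_pos: [0.4617, -0.2044, 0.0413]
tool_rot: [-0.0, 0.999, -0.046, 0.0]
contact_force: [0.1, -0.3, -0.1]
gripper_width: 0.998
at [ 0.4617 -0.2044  0.0413] yaw -5.23 tilt 0.01 row dx dy dz [-0.0029  0.0009  0.0013] az 0.003
```

```bash
python3 -m handwheel '[{"dx":-0.002,"dy":0.0,"dz":0,"ax":0,"ay":0,"az":0},{"dx":-0.002,"dy":0,"dz":0,"ax":0,"ay":0,"az":0},{"dx":-0.002,"dy":0,"dz":0,"ax":0,"ay":0,"az":0},{"dx":-0.002,"dy":0,"dz":0,"ax":0,"ay":0,"az":0},{"dx":-0.002,"dy":0,"dz":0,"ax":0,"ay":0,"az":0}]' 255; python3 -m handwheel '[{"dx":0,"dy":0,"dz":0,"ax":0,"ay":0,"az":0},{"dx":0,"dy":0,"dz":0,"ax":0,"ay":0,"az":0},{"dx":0,"dy":0,"dz":0,"ax":0,"ay":0,"az":0},{"dx":0,"dy":0,"dz":0,"ax":0,"ay":0,"az":0},{"dx":0,"dy":0,"dz":0,"ax":0,"ay":0,"az":0}]'
```

```text
time: 25.62
tool_pos: [0.4592, -0.205, 0.0417]
tool_rot: [0.0, 0.999, -0.046, 0.0]
contact_force: [-2.8, 0.5, 4.8]
gripper_width: 0.236
time: 26.25
tool_pos: [0.4592, -0.205, 0.0417]
tool_rot: [0.0, 0.999, -0.046, 0.0]
contact_force: [-2.3, -0.0, 5.7]
gripper_width: 0.234
```

```bash
python3 -m handwheel '[{"dx":0,"dy":0,"dz":-0.04,"ax":0,"ay":0,"az":0},{"dx":0,"dy":0,"dz":-0.08,"ax":0,"ay":0,"az":0},{"dx":0,"dy":0,"dz":-0.12,"ax":0,"ay":0,"az":0},{"dx":0,"dy":0,"dz":-0.14,"ax":0,"ay":0,"az":0}]'; python3 -c "
from h import *
goto(.6398,.0447,.18,-5.4)"
```

```text
time: 26.75
tool_pos: [0.4597, -0.2051, 0.1831]
tool_rot: [0.001, 0.999, -0.046, 0.001]
contact_force: [-0.0, 0.5, -0.5]
gripper_width: 0.236
at [ 0.4597 -0.2051  0.1831] yaw -5.3 tilt 0.18 row dx dy dz [ 0.1563 -0.2654  0.0032] az 0.0017
```

```bash
python3 -m handwheel '[{"dx":0.1563,"dy":-0.2654,"dz":0,"ax":0,"ay":0,"az":0},{"dx":0.1563,"dy":-0.2654,"dz":0,"ax":0,"ay":0,"az":0},{"dx":0.1563,"dy":-0.2654,"dz":0,"ax":0,"ay":0,"az":0},{"dx":0.1563,"dy":-0.2654,"dz":0,"ax":0,"ay":0,"az":0},{"dx":0.1563,"dy":-0.2654,"dz":0,"ax":0,"ay":0,"az":0}]'; python3 -m handwheel '[{"dx":0,"dy":0,"dz":0,"ax":0,"ay":0,"az":0},{"dx":0,"dy":0,"dz":0,"ax":0,"ay":0,"az":0}]'; python3 -c "
from h import *
goto(.6398,.0447,.15,-5.4)"
```

```text
time: 27.38
tool_pos: [0.6394, 0.0472, 0.1793]
tool_rot: [0.0, 0.999, -0.046, -0.001]
contact_force: [1.0, -0.8, 0.6]
gripper_width: 0.239
time: 27.62
tool_pos: [0.6383, 0.0451, 0.1793]
tool_rot: [0.0, 0.999, -0.046, -0.001]
contact_force: [0.1, -0.2, -0.8]
gripper_width: 0.233
at [0.6383 0.0451 0.1793] yaw -5.27 tilt 0.16 row dx dy dz [0.0016 0.0003 0.0293] az 0.0022
```

```bash
python3 -m handwheel '[{"dx":0.001,"dy":0,"dz":0.04,"ax":0,"ay":0,"az":0},{"dx":0.001,"dy":0,"dz":0.08,"ax":0,"ay":0,"az":0},{"dx":0.001,"dy":0,"dz":0.11,"ax":0,"ay":0,"az":0},{"dx":0.001,"dy":0,"dz":0.12,"ax":0,"ay":0,"az":0},{"dx":0.001,"dy":0,"dz":0.12,"ax":0,"ay":0,"az":0}]'; python3 -c "
from h import *
goto(.6398,.0447,.045,-5.4)"
```

```text
time: 28.25
tool_pos: [0.6395, 0.0442, 0.0608]
tool_rot: [0.0, 0.999, -0.047, -0.0]
contact_force: [0.4, -0.6, 0.1]
gripper_width: 0.24
at [0.6395 0.0442 0.0608] yaw -5.37 tilt 0.05 row dx dy dz [ 0.0002 -0.0005  0.0158] az 0.0006
```

```bash
python3 -m handwheel '[{"dx":0,"dy":0,"dz":0.006,"ax":0,"ay":0,"az":0},{"dx":0,"dy":0,"dz":0.012,"ax":0,"ay":0,"az":0},{"dx":0,"dy":0,"dz":0.015,"ax":0,"ay":0,"az":0},{"dx":0,"dy":0,"dz":0.0165,"ax":0,"ay":0,"az":0},{"dx":0,"dy":0,"dz":0.0165,"ax":0,"ay":0,"az":0}]'; python3 -c "
from h import *
goto(.6398,.0447,.045,-5.4)"
```

```text
time: 28.88
tool_pos: [0.6403, 0.0451, 0.0448]
tool_rot: [-0.0, 0.999, -0.046, 0.0]
contact_force: [-0.5, -1.1, 1.0]
gripper_width: 0.241
at [0.6403 0.0451 0.0448] yaw -5.29 tilt 0.02 row dx dy dz [-0.0004  0.0005 -0.0002] az 0.0019
```

```bash
python3 -m handwheel '[{"dx":0,"dy":0,"dz":0.001,"ax":0,"ay":0,"az":0},{"dx":0,"dy":0,"dz":0.001,"ax":0,"ay":0,"az":0}]'
```

```text
time: 29.12
tool_pos: [0.6403, 0.0451, 0.0447]
tool_rot: [0.0, 0.999, -0.046, 0.0]
contact_force: [-3.8, 0.9, 5.1]
gripper_width: 0.238
```

Contact. I'll release, rise and back away clear of the view.

```bash
python3 -m handwheel '[{"dx":0,"dy":0,"dz":0,"ax":0,"ay":0,"az":0},{"dx":0,"dy":0,"dz":0,"ax":0,"ay":0,"az":0},{"dx":0,"dy":0,"dz":0,"ax":0,"ay":0,"az":0},{"dx":0,"dy":0,"dz":-0.03,"ax":0,"ay":0,"az":0},{"dx":0,"dy":0,"dz":-0.09,"ax":0,"ay":0,"az":0}]' 0; python3 -m handwheel '[{"dx":0,"dy":0,"dz":-0.06,"ax":0,"ay":0,"az":0},{"dx":-0.05,"dy":-0.05,"dz":-0.1,"ax":0,"ay":0,"az":0},{"dx":-0.1,"dy":-0.1,"dz":-0.1,"ax":0,"ay":0,"az":0},{"dx":-0.14,"dy":-0.15,"dz":-0.1,"ax":0,"ay":0,"az":0},{"dx":-0.18,"dy":-0.2,"dz":-0.1,"ax":0,"ay":0,"az":0}]'; python3 -m handwheel '[{"dx":-0.03,"dy":-0.05,"dz":0,"ax":0,"ay":0,"az":0},{"dx":-0.03,"dy":-0.1,"dz":0,"ax":0,"ay":0,"az":0},{"dx":-0.03,"dy":-0.1,"dz":0,"ax":0,"ay":0,"az":0},{"dx":-0.03,"dy":-0.1,"dz":0,"ax":0,"ay":0,"az":0}]'
cat > chk.py <<'E'
from h import *
from plant import manip
import sys
c0=np.array([.6398,.0446]);a=np.radians(84.6);ey=np.array([np.cos(a),np.sin(a)]);ex=np.array([ey[1],-ey[0]])
for n in("top","side"):
    f=manip.grab_frame(n);im=f["image"];cv2.imwrite(f"pics/{n}{sys.argv[1]}.png",im)
    P=cloud(f);P=P[np.isfinite(P[...,0])]
    for k,c,lo,hi in(("purple",(.6468,.1192),.070,.085),("yellow",(.6327,-.0297),.07,.085),("mask",(.6398,.0446),.064,.08),("red",(.621,-.315),.07,.085),("roll",(.4404,-.061),.05,.065),("tin",(.4404,-.061),.030,.041)):
        r=.05 if k=="tin" else .028
        q=P[(np.hypot(P[:,0]-c[0],P[:,1]-c[1])<r)&(P[:,2]>lo)&(P[:,2]<hi)]
        if len(q)<5: print(n,k,"few");continue
        m=(q.max(0)+q.min(0))/2;d=m[:2]-c0;print(n,k,len(q),m[:2].round(4),"zmax",q[:,2].max().round(3),"mat",(d@ex).round(4),(d@ey).round(4))
E
python3 chk.py 4
```

```text
time: 29.75
tool_pos: [0.6374, 0.0451, 0.1304]
tool_rot: [-0.0, 0.999, -0.046, -0.004]
contact_force: [0.4, 0.2, 0.9]
gripper_width: 0.998
time: 30.38
tool_pos: [0.4937, 0.239, 0.2337]
tool_rot: [-0.0, 0.999, -0.047, 0.001]
contact_force: [0.1, 1.1, -0.5]
gripper_width: 1.0
time: 30.88
tool_pos: [0.4741, 0.3398, 0.233]
tool_rot: [0.0, 0.999, -0.046, -0.0]
contact_force: [-0.3, -0.1, 0.0]
gripper_width: 1.0
top purple 173 [0.6468 0.1206] zmax 0.084 mat -0.0001 0.0763
top yellow 170 [ 0.633 -0.029] zmax 0.084 mat 0.0001 -0.0739
top mask 89 [0.6403 0.0457] zmax 0.077 mat 0.0004 0.0011
top red 173 [ 0.6208 -0.3142] zmax 0.08 mat 0.0149 -0.359
top roll 271 [ 0.4412 -0.0591] zmax 0.064 mat -0.188 -0.1219
top tin 578 [ 0.4414 -0.0587] zmax 0.04 mat -0.1878 -0.1215
side purple 143 [0.6461 0.1184] zmax 0.084 mat -0.0006 0.074
side yellow 179 [ 0.632  -0.0307] zmax 0.083 mat -0.0007 -0.0757
side mask 87 [0.6399 0.0427] zmax 0.076 mat 0.0003 -0.0018
side red 274 [ 0.6212 -0.3161] zmax 0.079 mat 0.0154 -0.3609
side roll 297 [ 0.4409 -0.0625] zmax 0.061 mat -0.1879 -0.1254
side tin 422 [ 0.4403 -0.0607] zmax 0.041 mat -0.1887 -0.1236
```

View pics/side4.png

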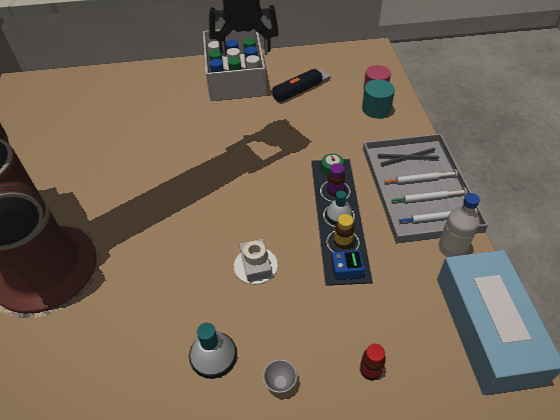

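View pics/top4.png

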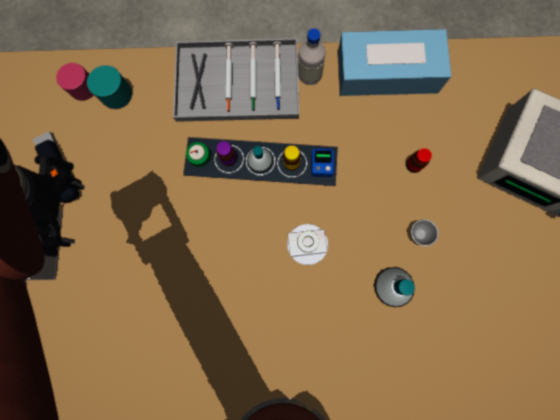

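Both views show everything in place: purple at top (224,150), mask at (258,155), yellow at (291,155), tin and roll at (308,242), all within about 2 mm. The red bottle hasn't moved and the gripper is clear of everything, so I'm handing in.

```bash
python3 -c "
from plant import manip
print(manip.job_done())"
```

```text
the job is handed in; nothing more can be done
None
```

The station is laid out and the job was handed in at about 31 s of robot time. The hand-in reports no verdict.

- **Bottles:** the purple-banded bottle stands in the ring by the green gauge, and the yellow-banded one in the ring by the blue oximeter.
- **Mask:** I took the smaller of the two masks (59 mm wide, 71 mm tall). It stands wide end down in the middle ring.
- **Tin and roll:** the tin is on the white pad, with the roll flat on top.

**Last checks:** both cameras put the bottles and mask within about 2 mm of their ring centres. The tin measured within about 2.5 mm of the pad centre, and the roll within about 2 mm of the tin centre. Everything looks upright, the red-banded bottle measured where it started, and the gripper was open and clear of everything.

**Disagreements:** the two cameras differ by about 2–3 mm along y, roughly the stated calibration error and well inside the tolerances. I did not measure tilt or speed directly; I judged them from the pictures and the tops' heights. My first move command was refused because it left out some keys, and nothing moved.

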